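# Hold a crate divider against the sprung end board

### The arm

A 6-joint arm with a two-finger parallel gripper is mounted at the origin on the work surface. World frame = base frame: x ahead of the robot, y to its left, z up, the work surface at z = 0. Lengths are in m, angles in rad, forces in N, time in s.
With the tool pointing down it reaches from about 0.25 to 0.725 m from the base axis. Payload 4 kg.
Tool frame: the origin (TCP) lies at the very end of the fingers, on their centre line; the grasp point (between the pads) lies 19 mm behind it; z points along the fingers, y is the line along which they close (so a half turn about z gives the same grasp; the last joint's range is limited). The gripper opens to 85 mm and grips with 20 to 120 N. Pads are 22 mm wide; open, the fingers measure 114 mm over their backs; the gripper's body (76 mm by 85 mm) begins 54 mm behind the grasp point. The pads swing forward as they close: fully open they stand 13 mm farther back than shut.
Start: joints at [-1.235, 0.241, 0.005, 1.335, 0, 1.571], TCP at [0.165, -0.472, 0.231] pointing down, gripper open.
Joint ranges: [-2.72, 2.72], [-1.05, 1.87], [-1.09, 1.28], [-1.99, 2.15], [-1.42, 1.44], [-3.14, 3.14]. Speed limits (rad/s): [2.79, 2.79, 3.14, 3.14, 3.14, 3.14].

### API

Orientations are given as a unit quaternion [x, y, z, w].
In Python, from workcell import bot, vision, workorder gives the robot as it stands.
- The arm moves only by the shell command python3 -m creep 'ROWS' [OPENING]. ROWS is JSON, a list of rows, each a list of 2 entries, a list of its own where there are three numbers: the shift along the tool's x, y, z in mm, then the turn, a rotation vector about the tool's x, y, z in rad. In form: [[[dx, dy, dz], [wx, wy, wz]], ...]. A call has 1 to 12 rows; each row shifts and turns the commanded pose from where the row before left it, along the tool's axes as they then stand; what a row does not reach is not made up. A row lasts 1/8 s, in which the tool goes at most 62.5 mm and 10.7 degrees, less where a joint would pass 70% of its speed; a pose out of reach is approached as far as the arm can. A call is refused whole if a number of a shift passes 62.5 or a number of a turn 0.188, either way. A call with a gripper value outside its range is refused whole. OPENING is the finger opening in mm, from 0 to 85.4, set as the call begins (- or left out, the last holds). The fingers move at their own pace and stop on an object; the grip force is fixed at half the most. Time passes only in rows, so rows that do not move let the fingers close. It gives the time, the measured TCP pose, the force, the opening and the grip force at its end, in the units of the state.
- bot.get_obs(): the state, without advancing time (a new reading comes with each control period).
- vision.camera(name): name is "scene" or "side" or "wrist"; returns a dict with "image" (400x640x3 uint8, blue, green, red), "z_map" (400x640 float32, m along the optical axis (not along the pixel's ray), 0 where there is no reading), "K" (3x3 intrinsics, pixels), "rvec" (rotation vector, rad) and "tvec" (3), from world to camera coordinates, as OpenCV has them; the wrist camera has in their place "tool_from_camera" (4x4, takes a point from camera to tool coordinates, whose origin is the TCP and whose axes are the flange's). Camera axes: x right, y down, z forward; pixel columns grow to the right and rows downward; lengths in m; the calibration is good to about 2 mm. A picture is of the moment at which its call begins: read the wrist's pose just before it.
- workorder.job_done(): hands the job in; it is judged then, once.
Trained networks look in a picture, given as the dict that the camera call returned (one of the last four; its "shot" number tells which), for a name from the list of things; names that differ only in an ending like _2 or _b are one class to them, and where a whole thing is asked for, a point or a joint stands for the part that bears it (a point fixed in the world has none). Each returns a list of dicts, best first, with "score" (0 to 1); they miss things now and then, are a little off and sometimes report something else, mostly with a low value. They report only what shows in the picture. A call takes as long as a camera call.
- vision.spot_in(picture, query): "position" ([column, row] in pixels, amid what is visible of it).
- vision.place_of(picture, query): "position" ([column, row] in pixels: a listed point, or the origin of a listed thing).
The state is a dict: "clock": time; "joint_pos": joint angles; "joint_vel": joint speeds; "tau": joint torques, N m; "eef_pos": TCP position; "tool_rot": TCP orientation; "ft_force": force on the tool from outside, world axes, zero at the start; "ft_torque": the same for the moment, N m; "grip_width": finger opening in m; "grasp_force": force on a finger pad.
Only numpy, scipy, OpenCV 4.12 (cv2) and the standard library are available. Lean on these libraries where they do the work, as an engineer would, in place of code of your own. Each camera call takes 0.05 s, during which the arm holds its last target. There are 200 camera calls.

### The job

Take the longer plywood divider from the rack and lower it upright into the slot of the wooden fixture, fully down, before it pushes on the end board. Then, keeping your grip, slide it along against the sprung end board and press that steadily about half-way in (12 of its 24 mm, between the score lines on the rails), never to the end of its travel. Finish while still gripping it and holding it pressed like that for the packer to pin; leave the shorter divider, the glasses and the figurine alone.

Things in the scene. Friction and masses are not known exactly. Their poses are not given: they have to be found in the camera images.
- divider_center (a point): Centre of the longer divider, a plain plywood panel 200 mm long (x), 10 thick (y), 90 high (z), about 0.11 kg, both ends alike; point 45 mm above its lower edge. Two notches 11 mm wide, 45 deep, open at the top, 36 mm either side of the middle: the middle 61 mm is solid. It stands on its long edge in either bay of the rack, along the rack's x.
- divider: The same longer divider; origin at the middle of its lower edge.
- short_divider_center (a point): Centre of the shorter divider, which stays in the other bay: plywood, 130 mm long (x), 10 mm thick (y), 90 mm high (z), one notch in the middle of the top. Point is half-way up.
- rack: Fixed wooden rack, base 170 x 130 x 10 mm, origin at the middle of its underside. Two bays along its x, at y = +45 and -45 mm: each has two rails 100 mm long, 13 mm apart, rising to 38 mm above the table. A divider stands on the base, 10 mm above the table.
- fixture: Fixed holding fixture: plywood base 330 (x) x 130 (y) x 15 mm, origin at the middle of its underside; x points along the slot towards the end board, away from the robot. In this frame a long divider's centre, down in the slot, is 60 mm up; it is at x = -30 mm when 15 mm short of the end board, -15 mm when just touching, -3 mm with the board half-way in.
- slot (a point): Middle of the slot's floor, at x = -5 mm, y = 0, 15 mm above the table in the fixture's frame. The slot runs along the fixture's x for 110 mm between two wooden strips, 14 mm wide, 25 mm deep, open at both ends; sloping aluminium lips on top widen its mouth to about 22 mm, 50 mm above the table.
- end_board (a joint): How far the sprung end board has been pushed in along the fixture's x, in m: 0 at rest, 0.024 at the end of its travel. Springs of about 1000 N/m: 12 mm takes about 12 N. On the two low steel side rails, dark score lines mark where the board's front face stands at 8 mm and 16 mm.
- end_board_face (a point): Middle of the end board's front face, towards the slot: upright plywood 12 mm thick, 100 mm wide, from 17 to 102 mm above the table. At rest it is at x = 85 mm, y = 0, 60 mm up in the fixture's frame. A fixed wooden block 25 mm thick, 90 mm tall, begins at x = 130 mm behind it.
- tumbler1: Upturned clear glass, 60 mm across, 90 mm high, between the rack and the fixture; leave it. Origin under its middle.
- tumbler2: Another such glass; leave it. Origin under its middle.
- figurine: Small glazed ceramic seated lion on a 60 x 50 mm foot, 95 mm high; leave it. Origin under its middle.

How it is judged:
On the way, in this order (a step that is already met when the one before it is completed fails the run):
1. the longer divider stands upright in the fixture's slot, down on its floor, the end board not pushed in (z of divider_center in the frame of fixture between 0.055 and 0.065 m and y of divider_center in the frame of fixture between -0.005 and 0.005 m and x of divider_center in the frame of fixture between -0.075 and 0.015 m and angle between the x axis of divider_center and the x axis of fixture, either way round below 0.07 rad and angle between divider_center's own z axis and vertical below 0.08 rad and value of joint end_board below 0.003 m), for 0.2 s.
2. the gripped divider presses the end board 6.5 to 17.5 mm in, steadily for a second (z of divider_center in the frame of fixture between 0.055 and 0.065 m and y of divider_center in the frame of fixture between -0.005 and 0.005 m and x of divider_center in the frame of fixture between -0.075 and 0.015 m and angle between the x axis of divider_center and the x axis of fixture, either way round below 0.07 rad and angle between divider_center's own z axis and vertical below 0.08 rad and value of joint end_board between 0.0065 and 0.0175 m and contact force between divider and end_board between 5 and 20 N and contact force between the fingers and divider above 5 N), for 1 s.
At the end, for the whole second after the job is handed in: Longer divider still gripped (over 5 N), down in the slot (centre 55-65 mm up, within 5 mm of the centre line, 0.07 rad of its direction, 0.08 rad of upright), pressing the end board with 5-20 N, the board 6.5-17.5 mm in, all at rest through the last second (all of step 2 and linear speed of divider below 0.02 m/s); the arm keeps its last pose, push and grip.
It fails at once if the end board is driven to the end of its travel or pressed with over 30 N (value of joint end_board above 0.0225 m or contact force between divider and end_board above 30 N).
It fails at once if the shorter divider is disturbed (distance of short_divider_center from where it was at the start of the episode above 0.02 m).
It fails at once if a glass or the figurine is disturbed (distance of any of tumbler1, tumbler2, figurine from where it was at the start of the episode above 0.02 m).
It also fails if it takes over 51 s, if anything falls off the work surface, if the arm or the gripper's body presses on something with over 40 N, if the wrist force passes 120 N, or if a joint passes its speed limit or range.

## Working session

There is one attempt and no reset: what is moved stays moved. The work goes in short steps, Python scripts to look and compute and a shell command to move; the robot and the scene stay as the last step left them, time stands still between calls to the robot, and variables do not carry over. Pictures are saved under pics/ and viewed, at most 10 in all, crops included, and the job is handed in when it is done.

```bash
mkdir -p pics; cat > h.py <<'E'
import numpy as np, cv2
from scipy.spatial.transform import Rotation as R
from workcell import bot, vision, workorder
def ext(p):
    M=np.eye(4); M[:3,:3]=cv2.Rodrigues(np.array(p["rvec"],float))[0]; M[:3,3]=np.ravel(p["tvec"]); return np.linalg.inv(M)
def tool(o):
    T=np.eye(4); T[:3,:3]=R.from_quat(o["tool_rot"]).as_matrix(); T[:3,3]=o["eef_pos"]; return T
def cloud(p,T):
    z=p["z_map"]; v,u=np.mgrid[:z.shape[0],:z.shape[1]]; K=np.array(p["K"])
    P=np.stack([(u-K[0,2])/K[0,0]*z,(v-K[1,2])/K[1,1]*z,z],-1)
    W=P@T[:3,:3].T+T[:3,3]; W[z<=0]=np.nan; return W
def ray_z(p,T,px,h):
    K=np.array(p["K"]); d=T[:3,:3]@np.array([(px[0]-K[0,2])/K[0,0],(px[1]-K[1,2])/K[1,1],1]); c=T[:3,3]
    return c+d*(h-c[2])/d[2]
E
cat > a.py <<'E'
from h import *
np.set_printoptions(precision=4,suppress=True)
o=bot.get_obs(); print(o["clock"],o["eef_pos"],o["tool_rot"],o["ft_force"])
H=dict(divider_center=.055,short_divider_center=.055,rack=0,fixture=0,slot=.015,end_board_face=.06,tumbler1=0,tumbler2=0,figurine=0)
for n in("scene","side"):
    p=vision.camera(n); T=ext(p); W=cloud(p,T); cv2.imwrite(f"pics/{n}1.png",p["image"]); np.savez(f"{n}.npz",W=W,im=p["image"],T=T,K=p["K"])
    print(n,"cam",T[:3,3])
    for q,h in H.items():
        for r in vision.place_of(p,q)[:2]: print(q,round(r["score"],2),np.round(r["position"],1),ray_z(p,T,r["position"],h))
E
python3 a.py
```

```text
0.0 [ 0.1645 -0.4715  0.2304] [ 0.9859  0.1671 -0.0002 -0.001 ] [-0.3084 -0.2951 -0.014 ]
scene cam [1.198  0.043  0.8996]
divider_center 0.96 [235.1 152.8] [ 0.461  -0.2326  0.055 ]
short_divider_center 0.82 [268.4 165.6] [ 0.4901 -0.1545  0.055 ]
short_divider_center 0.4 [438.4 230.9] [0.6223 0.2015 0.055 ]
rack 0.89 [257.  175.2] [ 0.4744 -0.188   0.    ]
fixture 0.84 [441.  211.2] [0.5338 0.2188 0.    ]
slot 0.76 [441.2 207.7] [0.5357 0.2166 0.015 ]
end_board_face 0.76 [437.1 230.1] [0.624  0.1981 0.06  ]
end_board_face 0.41 [254.4 176.2] [ 0.5258 -0.1775  0.06  ]
tumbler1 0.94 [325.3 229.5] [ 0.6042 -0.0212  0.    ]
tumbler1 0.84 [330.1 162.8] [ 0.4218 -0.0287  0.    ]
tumbler2 0.94 [325.3 229.5] [ 0.6042 -0.0212  0.    ]
tumbler2 0.84 [330.1 162.8] [ 0.4218 -0.0287  0.    ]
figurine 0.87 [318.6 261.1] [ 0.68   -0.0268  0.    ]
side cam [ 0.4092 -0.5612  0.6015]
divider_center 0.82 [299.7 315.1] [ 0.4675 -0.2373  0.055 ]
divider_center 0.32 [298.1 306.7] [ 0.4682 -0.221   0.055 ]
short_divider_center 0.61 [301.3 270. ] [ 0.4902 -0.1458  0.055 ]
rack 0.72 [300.5 309.2] [ 0.4774 -0.193   0.    ]
fixture 0.84 [287.  174.8] [0.5293 0.221  0.    ]
slot 0.83 [290.1 170.1] [0.5383 0.2201 0.015 ]
slot 0.6 [336.4 231.8] [ 0.595  -0.0302  0.015 ]
end_board_face 0.85 [322.9 156.3] [0.6238 0.2001 0.06  ]
tumbler1 0.73 [337.7 233. ] [ 0.6016 -0.021   0.    ]
tumbler1 0.56 [264.3 243.8] [ 0.4343 -0.0143  0.    ]
tumbler2 0.73 [337.7 233. ] [ 0.6016 -0.021   0.    ]
tumbler2 0.56 [264.3 243.8] [ 0.4343 -0.0143  0.    ]
figurine 0.83 [374.6 229.2] [ 0.6883 -0.0294  0.    ]
```

```bash
python3 - <<'E'
from h import *
np.set_printoptions(precision=4,suppress=True)
for n in("scene","side"):
    W=np.load(n+".npz")["W"].reshape(-1,3); W=W[~np.isnan(W[:,0])]
    # panels in rack region: 0.06<z<0.105 (above rails)
    for nm,(x0,x1,y0,y1,z0,z1) in dict(rack=(.33,.6,-.32,-.09,.06,.105),fixstrips=(.4,.61,.14,.29,.035,.053),board=(.58,.66,.13,.27,.09,.108)).items():
        P=W[(W[:,0]>x0)&(W[:,0]<x1)&(W[:,1]>y0)&(W[:,1]<y1)&(W[:,2]>z0)&(W[:,2]<z1)]
        print(n,nm,len(P),P.min(0) if len(P) else'',P.max(0) if len(P) else'')
        if len(P)>30:
            if nm=="rack":
                # cluster along normal using kmeans
                _,l,c=cv2.kmeans(P[:,:2].astype(np.float32)*np.float32([.3,1]),2,None,(3,50,1e-6),5,cv2.KMEANS_PP_CENTERS); l=l.ravel()
                for k in(0,1):
                    Q=P[l==k]; m=cv2.fitLine(Q[:,:2].astype(np.float32),cv2.DIST_HUBER,0,1e-4,1e-4).ravel(); t=(Q[:,:2]-m[2:])@m[:2]
                    print(' ',len(Q),'yaw',np.degrees(np.arctan(m[1]/m[0])),'c',m[2:]+m[:2]*(np.percentile(t,1)+np.percentile(t,99))/2,'len',np.ptp(np.percentile(t,[1,99])), 'z',Q[:,2].max())
            else:
                print('  rect',cv2.minAreaRect(P[:,:2].astype(np.float32)*1000))
ims=[np.load(n+".npz")["im"] for n in("scene","side")]
cv2.imwrite("pics/m.png",np.vstack([cv2.resize(ims[0][90:310,170:530],(491,300)),cv2.resize(ims[1][110:380,150:470],(491,300))]) if 0 else np.vstack([cv2.resize(ims[0][110:290,180:500],(533,300)),cv2.resize(ims[1][110:380,140:480],(533,300))]))
E
```

```text
scene rack 1780 [ 0.3722 -0.2675  0.06  ] [ 0.5681 -0.1258  0.1043]
  1104 yaw -15.591265 c [ 0.4718 -0.232 ] len 0.19859024917968948 z 0.10371648369033493
  676 yaw -15.419341 c [ 0.4944 -0.145 ] len 0.12928383920300907 z 0.10434427232872723
scene fixstrips 560 [0.4754 0.1907 0.0357] [0.5831 0.2483 0.0527]
  rect ((529.6744384765625, 219.11878967285156), (42.00849914550781, 109.06334686279297), 79.2553482055664)
scene board 482 [0.6127 0.1404 0.0901] [0.6589 0.2498 0.1067]
  rect ((628.8934326171875, 192.6719207763672), (43.828651428222656, 112.51025390625), 8.71527099609375)
side rack 3335 [ 0.3715 -0.2686  0.06  ] [ 0.5656 -0.1288  0.103 ]
  2114 yaw -15.415318 c [ 0.4678 -0.2415] len 0.19611747771717034 z 0.10301627160677368
  1221 yaw -15.490055 c [ 0.4903 -0.1541] len 0.12802703132955276 z 0.10250163138597057
side fixstrips 536 [0.4757 0.1859 0.0351] [0.5882 0.2415 0.0524]
  rect ((531.5173950195312, 212.9938201904297), (41.225067138671875, 109.10551452636719), 79.89391326904297)
side board 140 [0.6125 0.1388 0.09  ] [0.6585 0.2476 0.1049]
  rect ((644.0514526367188, 193.18911743164062), (101.5955810546875, 48.355953216552734), 79.1724853515625)
```

View pics/m.png

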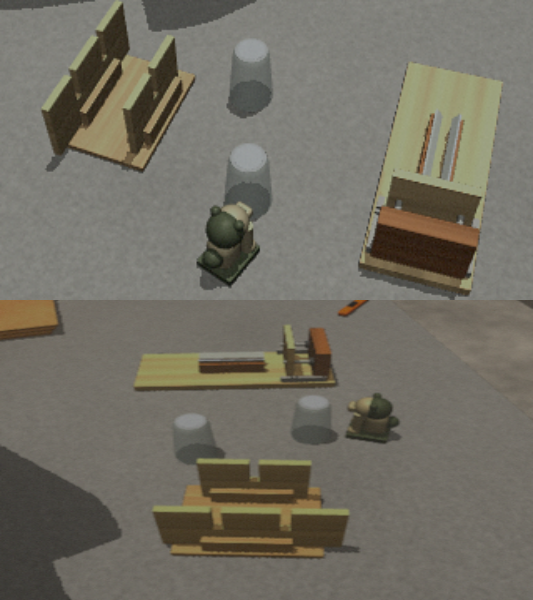

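The longer divider (three top segments) is in the bay on the -y side (scene crop ~85,75, side crop ~250,525). The shorter one is at scene crop ~(150,95). The slot strips are at ~(440,145) and the end board at ~(435,185). I'll move above the rack and check which way joint 6 turns.

```bash
python3 -m creep '[[[46,-15,-2.5],[0,0,0]],[[46,-15,-2.5],[0,0,0]],[[46,-15,-2.5],[0,0,0]],[[46,-15,-2.5],[0,0,0]],[[46,-15,-2.5],[0,0,0]],[[46,-15,-2.5],[0,0,0]],[[46,-15,-2.5],[0,0,0]],[[43,-16,-2.5],[0,0,0]],[[0,0,0],[0,0,-0.15]],[[0,0,0],[0,0,0]]]' 85
python3 -c "
from h import *
print(bot.get_obs()['joint_pos'])"
```

```text
clock: 2.25
eef_pos: [0.4698, -0.237, 0.2511]
tool_rot: [0.971, 0.24, -0.0, -0.0]
ft_force: [-0.2, -0.3, -0.2]
grip_width: 0.0852
grasp_force: 0.0
[-4.67162239e-01  2.86134070e-01  1.17171534e-01  1.40222183e+00
 -7.98341696e-05  2.18901551e+00]
```

```bash
python3 -m creep '[[[0,0,0],[0,0,-0.18]],[[0,0,0],[0,0,-0.18]],[[0,0,0],[0,0,-0.18]],[[0,0,0],[0,0,-0.18]],[[0,0,0],[0,0,-0.18]],[[0,0,0],[0,0,-0.18]],[[0,0,0],[0,0,-0.18]],[[0,0,0],[0,0,-0.18]],[[0,0,0],[0,0,-0.18]],[[0,0,0],[0,0,-0.18]],[[0,0,0],[0,0,-0.18]],[[0,0,0],[0,0,-0.18]]]' && python3 -m creep '[[[0,0,0],[0,0,-0.18]],[[0,0,0],[0,0,-0.045]],[[0,0,0],[0,0,0]],[[0,0,0],[0,0,0]]]'
cat > w.py <<'E'
from h import *
import sys
np.set_printoptions(precision=4,suppress=True)
o=bot.get_obs(); Tt=tool(o); p=vision.camera("wrist"); T=Tt@np.array(p["tool_from_camera"]); W=cloud(p,T)
print("j",o["joint_pos"],"yaw",np.degrees(np.arctan2(Tt[1,0],Tt[0,0])),o["eef_pos"],"cam",T[:3,3])
cv2.imwrite(f"pics/{sys.argv[1]}.png",p["image"]); np.savez(sys.argv[1]+".npz",W=W,im=p["image"],T=T,K=p["K"])
for q,h in eval(sys.argv[2]).items():
    for r in vision.place_of(p,q)[:2]: print(q,round(r["score"],2),np.round(r["position"],1),ray_z(p,T,r["position"],h))
E
python3 w.py w1 "dict(divider_center=.055,short_divider_center=.055,rack=0)"
python3 - <<'E'
from h import *
np.set_printoptions(precision=4,suppress=True)
W=np.load("w1.npz")["W"].reshape(-1,3); W=W[~np.isnan(W[:,0])]
for z0,z1 in((.09,.108),(.03,.045)):
  P=W[(W[:,0]>.33)&(W[:,0]<.6)&(W[:,1]>-.32)&(W[:,1]<-.19)&(W[:,2]>z0)&(W[:,2]<z1)]
  print(len(P),P.min(0),P.max(0),cv2.minAreaRect(P[:,:2].astype(np.float32)*1000),np.median(P,0))
E
```

```text
clock: 3.75
eef_pos: [0.4689, -0.2382, 0.2514]
tool_rot: [0.245, 0.97, -0.0, -0.0]
ft_force: [0.5, 0.3, -1.0]
grip_width: 0.0849
grasp_force: 0.0
clock: 4.25
eef_pos: [0.4692, -0.2379, 0.2513]
tool_rot: [0.136, 0.991, -0.0, 0.0]
ft_force: [0.2, 0.4, -0.2]
grip_width: 0.0851
grasp_force: 0.0
j [-0.4693  0.2854  0.1167  1.4021  0.     -0.1959] yaw 164.3387773548669 [ 0.4692 -0.2379  0.2513] cam [ 0.3982 -0.2173  0.3937]
short_divider_center 0.96 [398.  173.7] [ 0.4937 -0.1494  0.055 ]
rack 0.7 [352.2 162.3] [ 0.4764 -0.196   0.    ]
1641 [ 0.3724 -0.266   0.09  ] [ 0.5656 -0.2047  0.1021] ((469.03814697265625, -235.59664916992188), (9.826959609985352, 198.51185607910156), 74.68819427490234) [ 0.4586 -0.2326  0.0998]
1289 [ 0.4125 -0.2626  0.0303] [ 0.5162 -0.2053  0.0403] ((464.10699462890625, -234.0064697265625), (32.91232681274414, 99.70791625976562), 74.34429931640625) [ 0.4614 -0.2337  0.0376]
```

View pics/w1.png

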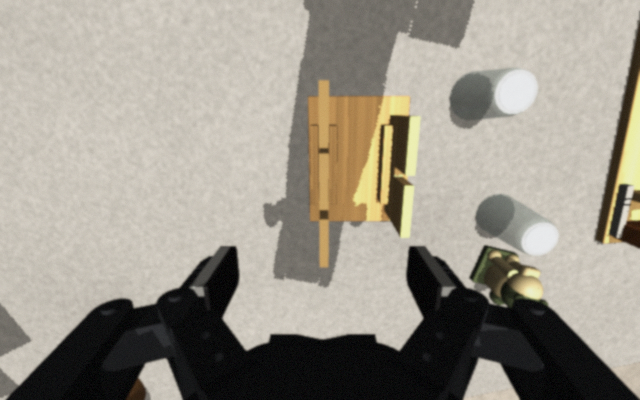

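The panel top runs vertically at column 323, rows 82–267, with notches at rows 150 and 214. The fingers straddle it. The depth fit puts its centre at (0.469, -0.2356) with yaw -15.3°. Descending and gripping.

```bash
python3 -m creep '[[[0.6,2.2,0],[0,0,-0.006]],[[0,0,45],[0,0,0]],[[0,0,45],[0,0,0]],[[0,0,45],[0,0,0]],[[0,0,30],[0,0,0]],[[0,0,20],[0,0,0]],[[0,0,10],[0,0,0]],[[0,0,0],[0,0,0]]]' && python3 -m creep '[[[0,0,0],[0,0,0]],[[0,0,0],[0,0,0]],[[0,0,0],[0,0,0]],[[0,0,0],[0,0,0]],[[0,0,0],[0,0,0]],[[0,0,0],[0,0,0]],[[0,0,0],[0,0,0]],[[0,0,0],[0,0,0]],[[0,0,0],[0,0,0]],[[0,0,0],[0,0,0]]]' 0
```

```text
clock: 5.45
eef_pos: [0.4693, -0.235, 0.056]
tool_rot: [0.132, 0.991, 0.0, -0.0]
ft_force: [-0.3, -0.9, -0.8]
grip_width: 0.0849
grasp_force: 0.0
clock: 6.7
eef_pos: [0.4696, -0.2354, 0.0566]
tool_rot: [0.132, 0.991, -0.0, 0.0]
ft_force: [-0.8, -0.4, 5.6]
grip_width: 0.0091
grasp_force: 61.2
```

```bash
python3 -m creep '[[[0,0,-15],[0,0,0]],[[0,0,-30],[0,0,0]],[[0,0,-45],[0,0,0]],[[0,0,-45],[0,0,0]],[[11,41,0],[0,0,0]],[[11,41,0],[0,0,0]],[[11,41,0],[0,0,0]],[[11,41,0],[0,0,0]],[[11,41,0],[0,0,0]],[[11,41,0],[0,0,0]],[[0,0,0],[0,0,0]],[[0,0,0],[0,0,0]]]'
python3 w.py w2 "dict(divider_center=.1,fixture=0,slot=.015,end_board_face=.06)"
```

```text
clock: 8.2
eef_pos: [0.47, 0.0194, 0.1914]
tool_rot: [0.132, 0.991, -0.0, -0.0]
ft_force: [-0.3, -0.6, -1.0]
grip_width: 0.0091
grasp_force: 60.6
j [ 0.0414  0.2048 -0.1469  1.2194 -0.0002  0.3056] yaw 164.8633102492169 [0.47   0.0194 0.1914] cam [0.3989 0.0394 0.3338]
divider_center 0.26 [518.8 273.1] [0.5854 0.1766 0.1   ]
fixture 0.68 [496.1 186.6] [0.5386 0.2175 0.    ]
slot 0.75 [505.2 186.1] [0.5344 0.2196 0.015 ]
end_board_face 0.83 [516.5 274.5] [0.6184 0.1975 0.06  ]
```

View pics/w2.png

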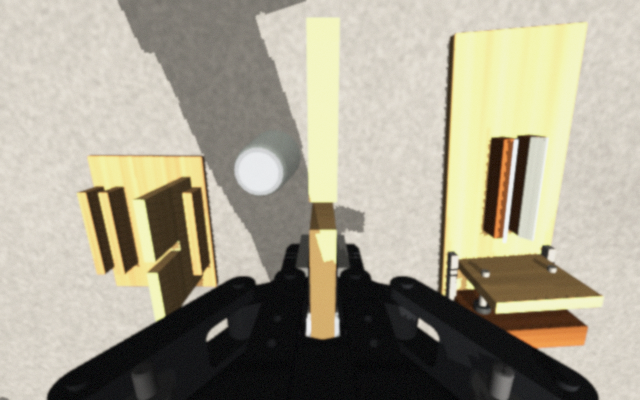

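The divider is held straight (columns 307–340). The slot strips are at (490–545, 135–238), the end board at (455–600, 255–305), and the base edges run along columns ~450 and ~580. Next I'll fit the fixture's pose and the divider's pose in the grip.

```bash
cat > f.py <<'E'
from h import *
import sys
np.set_printoptions(precision=4,suppress=True)
d=np.load(sys.argv[1]+".npz"); W=d["W"]; v,u=np.mgrid[:400,:640]
def sel(x0,x1,y0,y1,z0,z1): return (W[...,0]>x0)&(W[...,0]<x1)&(W[...,1]>y0)&(W[...,1]<y1)&(W[...,2]>z0)&(W[...,2]<z1)
def rect(n,m):
    m=cv2.morphologyEx(m.astype(np.uint8),cv2.MORPH_OPEN,np.ones((2,2)))>0
    P=W[m]; print(n,len(P),cv2.minAreaRect(P[:,:2].astype(np.float32)*1000) if len(P)>5 else'',"med",np.median(P,0)); return P
rect("base",sel(.3,.75,.11,.31,.010,.020))
rect("strips",sel(.45,.61,.16,.27,.030,.056))
b=rect("boardtop",sel(.58,.67,.12,.28,.097,.107))
rect("block",sel(.6,.75,.12,.28,.083,.096))
o=bot.get_obs(); y=o["eef_pos"][1]
P=rect("divider",sel(.36,.58,y-.03,y+.03,.21,.26)) if len(sys.argv)>2 else None
E
python3 f.py w2 1
```

```text
base 22508 ((477.3770446777344, 160.10800170898438), (167.69871520996094, 330.60345458984375), 54.462158203125) med [nan nan nan]
strips 4078 ((nan, nan), (0.0, 0.0), 0.0) med [nan nan nan]
boardtop 1448 ((678.2171020507812, 247.15185546875), (232.61598205566406, 13.702014923095703), 56.323646545410156) med [nan nan nan]
block 2513 ((641.4412231445312, 194.63656616210938), (414.48602294921875, 33.89281463623047), 39.96059036254883) med [nan nan nan]
divider 16300 ((537.3699951171875, -11.241348266601562), (121.18989562988281, 384.5889892578125), 48.60712814331055) med [nan nan nan]
```

```bash
sed -i 's/np.ones((2,2))/np.ones((3,3))/' f.py; python3 f.py w2 1
```

```text
base 22451 ((523.2666625976562, 220.56787109375), (131.47727966308594, 302.38519287109375), 79.2065200805664) med [0.4571 0.2225 0.015 ]
strips 4056 ((546.593505859375, 211.16761779785156), (50.11611557006836, 146.2504119873047), 72.27461242675781) med [0.5269 0.2193 0.0405]
boardtop 1434 ((625.944580078125, 200.34173583984375), (100.93191528320312, 13.747503280639648), 79.0840835571289) med [0.6245 0.2007 0.1017]
block 2476 ((654.4832153320312, 197.7509765625), (105.73749542236328, 71.4018325805664), 79.27391052246094) med [0.6679 0.2074 0.0897]
divider 16234 ((430.6204528808594, 18.482450485229492), (117.34248352050781, 59.99290466308594), 0.0007745845941826701) med [0.4528 0.0299 0.235 ]
```

```bash
python3 -m creep '[[[0,0,0],[0,0,-0.075]],[[1.3,41.5,0],[0,0,0]],[[1.3,41.5,0],[0,0,0]],[[1.3,41.5,0],[0,0,0]],[[1.3,41.5,0],[0,0,0]],[[1.3,41.5,0],[0,0,0]],[[0,0,0],[0,0,0]],[[0,0,30],[0,0,0]],[[0,0,30],[0,0,0]],[[0,0,16],[0,0,0]],[[0,0,0],[0,0,0]],[[0,0,0],[0,0,0]]]'
cat > g.py <<'E'
from h import *
import sys
np.set_printoptions(precision=4,suppress=True)
O=np.array([.5366,.2178,0]); th=np.radians(-10.83); F=np.array([[np.cos(th),np.sin(th),0],[-np.sin(th),np.cos(th),0],[0,0,1]])
o=bot.get_obs(); Tt=tool(o); print("TCP fix",F@(np.array(o["eef_pos"])-O),"yaw",np.degrees(np.arctan2(Tt[1,0],Tt[0,0]))-180-np.degrees(th),o["ft_force"])
out=[]
for n in sys.argv[2:]:
    p=vision.camera(n); T=ext(p) if n!="wrist" else Tt@np.array(p["tool_from_camera"]); W=(cloud(p,T)-O)@F.T
    for q,h in dict(divider_center=o["eef_pos"][2]-.0016,end_board_face=.06).items():
        for r in vision.place_of(p,q)[:1]: print(n,q,round(r["score"],2),np.round(r["position"]),F@(ray_z(p,T,r["position"],h)-O))
    P=W.reshape(-1,3); zt=o["eef_pos"][2]+.0434
    m=(abs(P[:,0]+.03)<.125)&(abs(P[:,1])<.014)&(P[:,2]>zt-.03)&(P[:,2]<zt+.01); Q=P[m&(P[:,0]<.08)]
    if len(Q)>20: 
        t=Q[Q[:,2]>zt-.004]; print(n,"panel x",np.percentile(Q[:,0],[.5,99.5]),"y",np.percentile(Q[:,1],[1,50,99]),"slope z/x",np.polyfit(t[:,0],t[:,2],1) if len(t)>5 else'',"y/x",np.polyfit(Q[:,0],Q[:,1],1))
    B=P[(P[:,0]>.078)&(P[:,0]<.125)&(abs(P[:,1])<.05)&(P[:,2]>.099)&(P[:,2]<.106)]
    if len(B)>20: print(n,"board top x",np.percentile(B[:,0],[1,50,99]))
    i=p["image"]; c=F.T@np.array([0,0,.05])+O
    if n!="wrist":
        M=np.linalg.inv(T); k=np.array(p["K"])@(M[:3,:3]@c+M[:3,3]); k=(k[:2]/k[2]).astype(int); i=i[max(k[1]-75,0):k[1]+75,max(k[0]-110,0):k[0]+110]
    out.append(cv2.resize(i,(440,300)))
if out: cv2.imwrite(f"pics/{sys.argv[1]}.png",np.vstack(out))
E
python3 g.py g1 scene side wrist; python3 -c "
import cv2;i=cv2.imread('pics/g1.png');cv2.imwrite('pics/g1b.png',i[:600])"
```

```text
clock: 9.95
eef_pos: [0.5036, 0.2238, 0.1161]
tool_rot: [0.095, 0.995, 0.0, 0.001]
ft_force: [0.0, 0.0, -0.4]
grip_width: 0.0092
grasp_force: 60.6
TCP fix [-0.0335 -0.0003  0.1161] yaw -0.11739643781434772 [ 0.0119  0.0447 -0.3885]
scene divider_center 0.88 [452. 164.] [-0.0369 -0.0035  0.1145]
scene end_board_face 0.55 [437. 230.] [ 0.089  -0.0032  0.06  ]
scene panel x [-0.0523  0.0681] y [-0.0131 -0.0001  0.0134] slope z/x [-0.0144  0.1606] y/x [-0.0035  0.    ]
scene board top x [0.0851 0.0935 0.0992]
side divider_center 0.88 [274. 140.] [-0.0348 -0.004   0.1145]
side end_board_face 0.71 [320. 155.] [0.0816 0.0034 0.06  ]
side panel x [-0.1325  0.0649] y [-0.0117 -0.0049  0.0041] slope z/x [0.0005 0.1595] y/x [-0.0022 -0.0047]
side board top x [0.0859 0.0915 0.0979]
wrist divider_center 0.2 [320. 221.] [-0.0503 -0.0007  0.1145]
wrist end_board_face 0.48 [322. 346.] [0.0857 0.0001 0.06  ]
wrist panel x [-0.1336 -0.0166] y [-0.0128  0.0006  0.0128] slope z/x [0.0152 0.161 ] y/x [-0.0069  0.    ]
```

View pics/g1b.png

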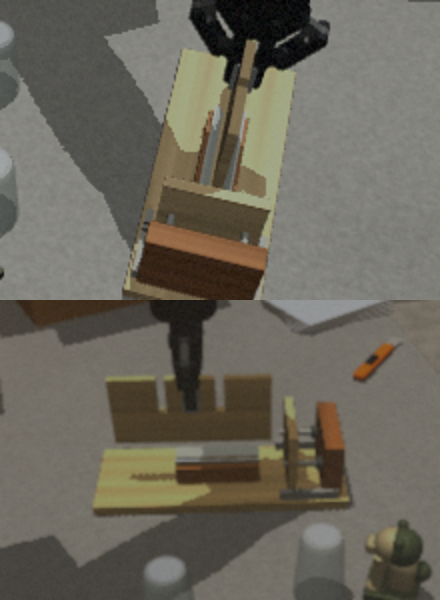

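The divider hangs level above the slot, about 20 mm short of the board: the side view shows its lower edge at row 440 over the strips at row 455, and the board at column 290. Lowering it.

```bash
python3 -m creep '[[[0,0,15],[0,0,0]],[[0,0,6],[0,0,0]],[[0,0,6],[0,0,0]],[[0,0,6],[0,0,0]],[[0,0,5],[0,0,0]],[[0,0,5],[0,0,0]],[[0,0,4],[0,0,0]],[[0,0,3],[0,0,0]],[[0,0,0],[0,0,0]]]'
python3 g.py g2
```

```text
clock: 11.52
eef_pos: [0.5028, 0.2244, 0.0651]
tool_rot: [0.095, 0.996, -0.0, -0.0]
ft_force: [-0.4, -0.4, 0.0]
grip_width: 0.0095
grasp_force: 60.6
TCP fix [-0.0344  0.0001  0.0651] yaw -0.04349711082717356 [-0.3917 -0.4014  0.0315]
```

```bash
python3 -m creep '[[[0,0,2],[0,0,0]],[[0,0,1.5],[0,0,0]],[[0,0,0.8],[0,0,0]],[[0,0,0],[0,0,0]],[[0,0,0],[0,0,0]],[[0,0,0],[0,0,0]]]'
python3 g.py g2 side
```

```text
clock: 12.28
eef_pos: [0.5031, 0.2245, 0.0616]
tool_rot: [0.095, 0.996, 0.0, 0.0]
ft_force: [-2.8, -1.9, 5.5]
grip_width: 0.0092
grasp_force: 61.4
TCP fix [-0.0342  0.0002  0.0616] yaw -0.044920267311892914 [-2.7646 -1.8954  5.4638]
side divider_center 0.92 [275. 158.] [-0.0355 -0.0047  0.06  ]
side end_board_face 0.86 [322. 157.] [ 0.0872 -0.0037  0.06  ]
side panel x [-0.1329  0.0652] y [-0.0122 -0.0049  0.0043] slope z/x [-0.0015  0.1047] y/x [-0.001  -0.0045]
side board top x [0.086  0.0917 0.098 ]
```

It's seated on the floor: TCP at 61.6 mm with 5.5 N of upward reaction. Sliding it towards the board.

```bash
python3 -m creep '[[[-2,0,0],[0,0,0]],[[-3,0,0],[0,0,0]],[[-3,0,0],[0,0,0]],[[-3,0,0],[0,0,0]],[[-3,0,0],[0,0,0]],[[-2,0,0],[0,0,0]],[[-1,0,0],[0,0,0]],[[0,0,0],[0,0,0]],[[0,0,0],[0,0,0]]]'
python3 g.py g2
python3 -m creep '[[[-1,0,0],[0,0,0]],[[-1,0,0],[0,0,0]],[[-1,0,0],[0,0,0]],[[-1,0,0],[0,0,0]],[[-1,0,0],[0,0,0]],[[0,0,0],[0,0,0]],[[0,0,0],[0,0,0]]]'
python3 g.py g2
```

```text
clock: 13.55
eef_pos: [0.5186, 0.2216, 0.0616]
tool_rot: [0.094, 0.996, 0.0, -0.001]
ft_force: [-4.9, 0.6, 7.3]
grip_width: 0.0094
grasp_force: 61.9
TCP fix [-0.0184  0.0003  0.0616] yaw -0.006290254437329779 [-4.9218  0.5742  7.3437]
clock: 14.42
eef_pos: [0.5231, 0.2207, 0.0616]
tool_rot: [0.094, 0.996, 0.0, -0.001]
ft_force: [-5.7, 0.6, 7.5]
grip_width: 0.0092
grasp_force: 61.9
TCP fix [-0.0138  0.0003  0.0616] yaw 0.0024653474119009644 [-5.6745  0.5851  7.4543]
```

```bash
python3 -m creep '[[[-1,0,0],[0,0,0]],[[-1,0,0],[0,0,0]],[[-1.5,0,0],[0,0,0]],[[-1.5,0,0],[0,0,0]],[[-1.5,0,0],[0,0,0]],[[-1.5,0,0],[0,0,0]],[[-1,0,0],[0,0,0]],[[0,0,0],[0,0,0]],[[0,0,0],[0,0,0]]]'
python3 g.py g3 side wrist
```

```text
clock: 15.55
eef_pos: [0.5294, 0.2194, 0.0616]
tool_rot: [0.094, 0.996, 0.0, -0.003]
ft_force: [-13.6, 1.9, 13.0]
grip_width: 0.0093
grasp_force: 62.6
TCP fix [-0.0073  0.0002  0.0616] yaw 0.05836107288247838 [-13.6074   1.9198  12.9641]
side divider_center 0.57 [288. 157.] [-0.0033 -0.002   0.06  ]
side end_board_face 0.76 [322. 157.] [ 0.0878 -0.0033  0.06  ]
side panel x [-0.1061  0.078 ] y [-0.0116 -0.005   0.0036] slope z/x [-0.0009  0.105 ] y/x [-0.0006 -0.0047]
side board top x [0.0804 0.0978 0.1048]
wrist panel x [-0.1072  0.0099] y [-0.0128  0.0009  0.0127] slope z/x [0.0141 0.1061] y/x [-0.0076  0.0005]
```

```bash
python3 -m creep '[[[-1,0,-0.2],[0,0,0]],[[-1,0,-0.2],[0,0,0]],[[-1,0,-0.1],[0,0,0]],[[-1,0,0],[0,0,0]],[[-1,0,0],[0,0,0]],[[-0.6,0,0],[0,0,0]],[[0,0,0],[0,0,0]],[[0,0,0],[0,0,0]]]'
python3 g.py g4 side wrist
```

```text
clock: 16.85
eef_pos: [0.5334, 0.2186, 0.0617]
tool_rot: [0.094, 0.996, 0.0, -0.005]
ft_force: [-16.4, 2.4, 12.3]
grip_width: 0.0094
grasp_force: 62.6
TCP fix [-0.0033  0.0002  0.0617] yaw 0.0939163410546815 [-16.4371   2.4397  12.3004]
side divider_center 0.57 [289. 155.] [0.0008 0.0065 0.0601]
side end_board_face 0.61 [328. 158.] [ 0.1005 -0.0093  0.06  ]
side panel x [-0.1015  0.0781] y [-0.0107 -0.0048  0.0043] slope z/x [0.0003 0.105 ] y/x [-0.0004 -0.0045]
side board top x [0.0805 0.1017 0.1091]
wrist panel x [-0.1031  0.0141] y [-0.0128  0.0009  0.0126] slope z/x [0.013 0.106] y/x [-0.0071  0.0006]
```

View pics/g4.png

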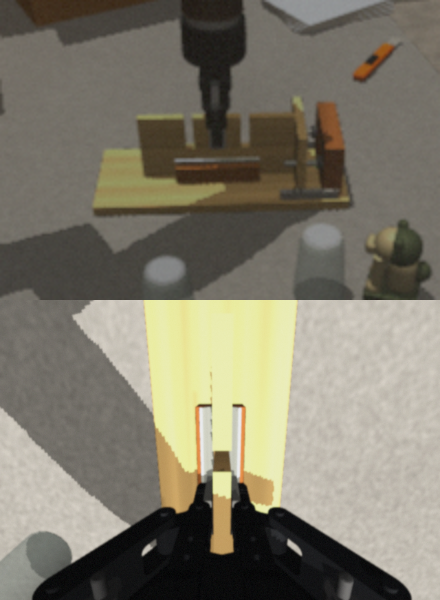

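The divider sits level and fully down in the slot (side view, rows 115–175), and the board is about 11 mm in (column ~300). The wrist view shows the divider centred between the strips. I'll hold for over a second, check, and hand in.

```bash
python3 -m creep '[[[0,0,0],[0,0,0]],[[0,0,0],[0,0,0]],[[0,0,0],[0,0,0]],[[0,0,0],[0,0,0]],[[0,0,0],[0,0,0]],[[0,0,0],[0,0,0]],[[0,0,0],[0,0,0]],[[0,0,0],[0,0,0]],[[0,0,0],[0,0,0]],[[0,0,0],[0,0,0]],[[0,0,0],[0,0,0]],[[0,0,0],[0,0,0]]]'
python3 g.py g5 side; python3 -c "
from workcell import workorder
print(workorder.job_done())"
```

```text
clock: 18.65
eef_pos: [0.5334, 0.2186, 0.0617]
tool_rot: [0.094, 0.996, 0.0, -0.005]
ft_force: [-16.3, 2.3, 13.4]
grip_width: 0.0092
grasp_force: 62.6
TCP fix [-0.0033  0.0002  0.0617] yaw 0.09533097576910343 [-16.3486   2.2839  13.4183]
side divider_center 0.68 [286. 155.] [-0.0076  0.0073  0.0601]
side end_board_face 0.62 [328. 160.] [ 0.1002 -0.0192  0.06  ]
side panel x [-0.1015  0.0781] y [-0.0123 -0.0051  0.0037] slope z/x [-0.0011  0.1049] y/x [-0.0005 -0.0046]
side board top x [0.0803 0.1012 0.1089]
the job is handed in; nothing more can be done
None
```

The job is handed in at about 19 s on the clock: the longer divider is down in the slot, still gripped at about 62 N, and holding the end board an estimated 11 mm in (from camera and arm position); no verdict came back.

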